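# Hang the cassette spacer on the free peg

## Task

Take the navy cassette spacer out of its slotted stand and hang it by its slot on the one free peg of the oak rail, behind the peg's round knob end, hanging straight down and at rest. Leave the torch and the clip box hanging on their pegs, and the ceramic insulator and the bakelite knob where they are.

Things in the scene. Friction and masses are not known exactly. Their poses are not given: they have to be found in the camera images.
- spacer: Navy plastic plate, loose, about 180 g, 12 mm thick (own x), 100 wide (own y), 150 tall (own z, up), the same from either side. Origin: centre of its lower edge. A slot 44 wide, 34 tall goes through it along own x, 88 to 122 above the lower edge, leaving a solid bar 28 tall along the top. Starts standing in the stand, lower edge 10 above the shelf.
- spacer_slot (a point): Centre of the spacer's slot, 105 above its lower edge and 45 below its top edge; axes as the spacer's.
- rack: Plywood stand fixed to the shelf, 64 x 120 (own x, y), origin at the centre of its underside. A groove 15 wide along own y, 45 deep, floor 10 and wall tops 55 above the shelf, holds the spacer upright; the spacer lifts straight out.
- rail: Oak peg rail, fixed: beam 400 mm long (own y), 22 thick, 60 tall, top 245 above the shelf, on posts and feet behind it. Origin at shelf level under the middle of the beam's front face; own -x points out of that face, the way the pegs stand. Three pegs at own y = -130, 0, 130, all 215 above the shelf; which one is free varies.
- peg_free: The free peg: turned oak, fixed, 14 mm in diameter with a ball end 20 in diameter, 92 long overall. Origin on its axis at the beam's front face, 215 above the shelf. It stands out along own -x and rises 0.12 rad towards its end; own z is up. The hung spacer's slot centre rests 10 below the peg's axis.
- peg_free_end (a point): Centre of the ball end of the free peg, 82 along its axis from the beam's face.
- torch: Aluminium torch, 120 long, 32 in diameter, hanging lens down by a steel wire loop on one of the other pegs, 45 out from the beam. Origin at the centre of its lower end, 160 below the wire resting on the peg. Loose: leave it hanging.
- clip_box: Open zinc clip box 36 x 56 x 46 tall, hanging by a wire bail on the third peg, 45 out from the beam. Origin at the centre of its underside, 85 below the wire resting on the peg. Loose: leave it hanging.
- insulator: White ceramic insulator, ribbed, 40 in diameter, 52 tall, standing loose on the shelf; origin at the centre of its underside.
- knob: Dark brown bakelite knob, 38 in diameter, 28 tall, standing loose on the shelf; origin at the centre of its underside.
Not all that is in view belongs to the job. Of the things that look like the spacer, the largest one is meant.

How it is judged:
At the end, for the whole second after the job is handed in: The free peg passes through the spacer's slot: the slot's centre lies between the beam's face and 70 mm out from it, within 20 mm sideways of the peg and from 30 mm below to 12 mm above the peg's root; the spacer hangs within 0.3 rad of upright and is at rest (under 0.03 m/s and 0.3 rad/s) (x of spacer_slot in the frame of peg_free between -0.07 and 0 m and y of spacer_slot in the frame of peg_free between -0.02 and 0.02 m and z of spacer_slot in the frame of peg_free between -0.03 and 0.012 m and angle between spacer's own z axis and vertical below 0.3 rad and linear speed of spacer below 0.03 m/s and angular speed of spacer below 0.3 rad/s); the robot touches nothing.
It fails at once if the torch is moved more than 40 mm (distance of torch from where it was at the start of the episode above 0.04 m).
It fails at once if the clip box is moved more than 40 mm (distance of clip_box from where it was at the start of the episode above 0.04 m).
It fails at once if the ceramic insulator is moved more than 40 mm (distance of insulator from where it was at the start of the episode above 0.04 m).
It fails at once if the bakelite knob is moved more than 40 mm (distance of knob from where it was at the start of the episode above 0.04 m).
It also fails if it takes over 40 s, if anything falls off the work surface, if the arm or the gripper's body presses on something with over 40 N, if the wrist force passes 120 N, or if a joint passes its speed limit or range.

## Robot

A 7-joint arm with a two-finger parallel gripper is mounted at the origin on the work surface. World frame = base frame: x ahead of the robot, y to its left, z up, the work surface at z = 0. Lengths are in m, angles in rad, forces in N, time in s.
With the tool pointing down it reaches from about 0.35 to 0.9 m from the base axis. Payload 8.1 kg.
Tool frame: the origin (TCP) lies on the centre line of the jaws, within the pads' length; the fingertips stand 8 mm ahead of it and the grasp point (between the pads) lies 11 mm behind it; z points along the fingers, y is the line along which they close (so a half turn about z gives the same grasp; the last joint's range is limited). The gripper opens to 85 mm and grips with 20 to 120 N. Pads are 22 mm wide; open, the fingers measure 114 mm over their backs; the gripper's body (76 mm by 85 mm) begins 54 mm behind the grasp point. The pads swing forward as they close: fully open they stand 13 mm farther back than shut.
Start: joints at [-1.381, 0.434, 0.025, 1.573, -0.012, 1.134, -0.075], TCP at [0.18, 0.598, 0.239] pointing down, gripper open.
Joint ranges: [-2.62, 2.62], [-0.44, 2.09], [-1.27, 1.32], [0.08, 2.57], [-1.32, 4.46], [0.12, 2], [-2.74, 2.74]. Speed limits (rad/s): [2.22, 2.22, 3.01, 3.01, 3.14, 3.14, 3.14].

## Interface

Orientations are given as a rotation vector (axis times angle).
In Python, from station import get_obs, imaging, workorder, spot_in gives the robot as it stands.
- The arm moves only by the shell command python3 -m jog 'ROWS'. ROWS is JSON, a list of rows, each a list of 7 numbers: the shift along the tool's x, y, z in mm, then the turn, a rotation vector about the tool's x, y, z in degrees, then the opening, from 0 (shut) to 1 (fully open). In form: [[tx, ty, tz, rx, ry, rz, jaw], ...]. A call has 1 to 12 rows; each row shifts and turns the commanded pose from where the row before left it, along the tool's axes as they then stand; what a row does not reach is not made up. A row lasts 1/10 s, in which the tool goes at most 50 mm and 8.59 degrees, less where a joint would pass 70% of its speed; a pose out of reach is approached as far as the arm can. A call with a gripper value outside its range is refused whole. The fingers move at their own pace and stop on an object; the grip force is fixed at half the most. Time passes only in rows, so rows that do not move let the fingers close. It gives the time, the measured TCP pose, the force, the opening and the grip force at its end, in the units of the state.
- get_obs(): the state, without advancing time (a new reading comes with each control period).
- imaging.camera(name): name is "scene" or "top"; returns (picture, depth): 384x512x3 uint8, red, green, blue; 384x512 float32, m along the optical axis (not along the pixel's ray), 0 where there is no reading.
- imaging.camera_info(name): a dict with "fovy" (degrees; the focal length in pixels is half the picture's height over the tangent of half this angle, whatever the lens; pixels are square), "cx", "cy" (the principal point, pixels), "k1" (the pictures are not rectified: a ray, as slopes to the right and down, at radius r is drawn at 1 + k1 r^2 times it, then the intrinsics apply), "extrinsics" (4x4, takes a point from world to camera coordinates). Camera axes: x right, y down, z forward; pixel columns grow to the right and rows downward; lengths in m; the calibration is good to about 2 mm. A picture is of the moment at which its call begins. camera_info takes no time and is no camera call.
- workorder.job_done(): hands the job in; it is judged then, once.
Trained networks look in the newest picture that a camera, given by its name, has taken for a name from the list of things; names that differ only in an ending like _2 or _b are one class to them, and where a whole thing is asked for, a point or a joint stands for the part that bears it (a point fixed in the world has none). Each returns a list of dicts, best first, with "confidence" (0 to 1); they miss things now and then, are a little off and sometimes report something else, mostly with a low value. They report only what shows in the picture. A call takes as long as a camera call. They do not tell look-alikes from the thing itself.
- spot_in(camera, query): "pixel" ([column, row] in pixels, amid what is visible of it).
The state is a dict: "time_s": time; "joints": joint angles; "joint_vel": joint speeds; "joint_efforts": joint torques, N m; "ee_pos": TCP position; "ee_rot": TCP orientation; "contact_force": force on the tool from outside, world axes, zero at the start; "torque": the same for the moment, N m; "gripper_width": finger opening in m; "grip_force": force on a finger pad.
Only numpy, scipy, OpenCV 4.12 (cv2) and the standard library are available. Lean on these libraries where they do the work, as an engineer would, in place of code of your own. Each camera call takes 0.05 s, during which the arm holds its last target. There are 200 camera calls.

## Working session

There is one attempt and no reset: what is moved stays moved. The work goes in short steps, Python scripts to look and compute and a shell command to move; the robot and the scene stay as the last step left them, time stands still between calls to the robot, and variables do not carry over. Pictures are saved under pics/ and viewed, at most 10 in all, crops included, and the job is handed in when it is done.

```bash
mkdir -p pics
cat > h.py <<'E'
import numpy as np, cv2
from station import get_obs, imaging, workorder, spot_in
from scipy.spatial.transform import Rotation as R
def cloud(name, save=None):
    im,d=imaging.camera(name); i=imaging.camera_info(name)
    H,W=d.shape; f=H/2/np.tan(np.radians(i['fovy'])/2)
    K=np.array([[f,0,i['cx']],[0,f,i['cy']],[0,0,1.]])
    u,v=np.meshgrid(np.arange(W),np.arange(H))
    p=cv2.undistortPoints(np.stack([u,v],-1).reshape(-1,1,2).astype(np.float64),K,np.array([i['k1'],0,0,0.]))[:,0].reshape(H,W,2)
    c=np.dstack([p*d[...,None],d]); E=np.array(i['extrinsics'])
    w=(c-E[:3,3])@E[:3,:3]; w[d==0]=np.nan
    if save: cv2.imwrite(save,im[...,::-1])
    return im,d,w
E
python3 - <<'E'
from h import *
for c in("scene","top"):
    im,d,w=cloud(c,f"pics/{c}0.png")
    for q in("spacer","rack","rail","peg_free","peg_free_end","torch","clip_box","insulator","knob"):
        for s in spot_in(c,q)[:3]:
            x,y=map(int,s["pixel"]); print(c,q,x,y,round(s["confidence"],2),np.round(np.nanmedian(w[y-2:y+3,x-2:x+3].reshape(-1,3),0),3))
E
python3 -c "
import cv2,numpy as np
a=cv2.imread('pics/scene0.png');b=cv2.imread('pics/top0.png')
cv2.imwrite('pics/both.png',cv2.resize(np.vstack([a,b]),(400*1,600)))"
```

```text
scene spacer 170 145 0.98 [ 0.365 -0.194  0.064]
scene spacer 147 171 0.76 [ 0.502 -0.215  0.098]
scene spacer 118 215 0.56 [ 0.619 -0.259  0.061]
scene rack 152 195 0.67 [ 0.529 -0.203  0.04 ]
scene rail 329 204 0.93 [0.653 0.221 0.212]
scene peg_free 314 164 0.56 [0.558 0.186 0.226]
scene peg_free_end 316 166 0.65 [0.561 0.191 0.224]
scene torch 281 233 0.58 [0.684 0.132 0.143]
scene clip_box 345 151 0.89 [0.467 0.258 0.189]
scene insulator 170 266 0.73 [ 0.734 -0.104  0.049]
scene knob 247 184 0.43 [0.444 0.027 0.02 ]
top spacer 385 171 0.85 [ 0.617 -0.261  0.069]
top spacer 368 221 0.82 [ 0.497 -0.207  0.098]
top rack 356 226 0.94 [ 0.487 -0.19   0.054]
top rail 150 187 0.79 [0.566 0.25  0.245]
top peg_free 179 194 0.61 [0.554 0.198 0.227]
top peg_free_end 180 190 0.8 [0.562 0.198 0.225]
top torch 217 147 0.68 [0.662 0.131 0.16 ]
top clip_box 162 249 0.7 [0.445 0.244 0.184]
top insulator 317 137 0.48 [ 0.713 -0.106  0.037]
top insulator 161 247 0.18 [0.449 0.246 0.185]
top knob 267 251 0.54 [0.43  0.027 0.027]
```

View pics/scene0.png

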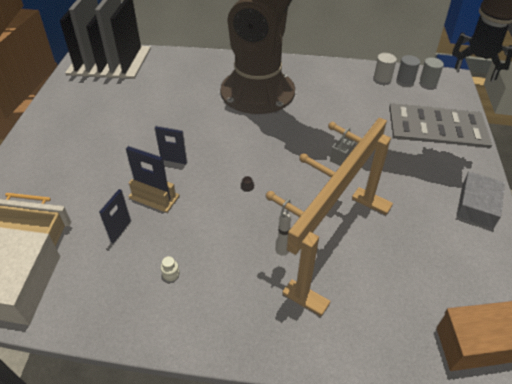

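View pics/top0.png

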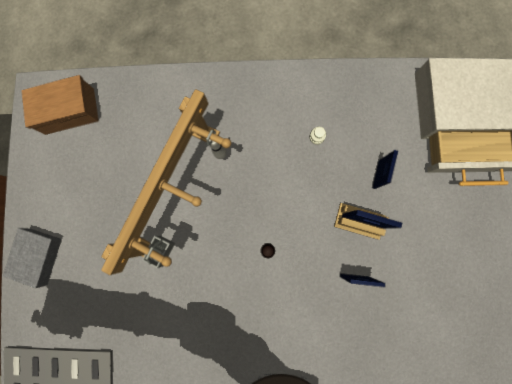

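The scene shows the rail with three pegs: the torch on the peg near (285,215), the clip box on the one near (343,145), and the middle one free, with its ball at (304,158); in the top view the ball is at (197,201).
Candidates for the spacer are navy plates at scene pixels (170,145), (147,168) and (118,215). I choose (147,168), as it is the largest and stands in the stand. Next is a close crop and the poses.

```bash
cat > m.py <<'E'
from h import *
def line(p):
    c=p[:,:2].mean(0); u,s,vt=np.linalg.svd(p[:,:2]-c,full_matrices=False); return c,vt[0]
E
python3 - <<'E'
from m import *
for c in("scene","top"):
    im,d,w=cloud(c); x,y,z=w[...,0],w[...,1],w[...,2]
    navy=(im[...,0]<60)&(im[...,2].astype(int)>im[...,0]+5)
    for nm,cx,cy in(("A",.365,-.194),("B",.5,-.21),("C",.62,-.26)):
        m=(np.hypot(x-cx,y-cy)<.075)&(z>.02)&navy
        p=w[m]; print(c,nm,m.sum(),"z",np.round(np.percentile(p[:,2],[1,99]),3))
        if nm=="B":
            t=p[p[:,2]>np.percentile(p[:,2],99)-.012]
            for q in(p,t):
                ce,dr=line(q); s=(q[:,:2]-ce)@dr; n=(q[:,:2]-ce)@[-dr[1],dr[0]]
                print("  line",np.round(ce,3),np.round(dr,3),np.degrees(np.arctan2(dr[1],dr[0])),np.round(np.percentile(s,[1,99]),3),"thick",np.round(np.percentile(n,[2,98]),4),len(q), "mid",np.round(ce+dr*np.mean(np.percentile(s,[1,99])),4))
    m=(z>.238)&(z<.252)&(x>.35)&(x<.95)&(y>.1)&(y<.45)
    p=w[m]; ce,dr=line(p); 
    n=np.array([dr[1],-dr[0]]); n*=-np.sign(n[1]); s=(p[:,:2]-ce)@dr; k=abs((p[:,:2]-ce)@n)<.02; p=p[k]
    ce,dr=line(p); n=np.array([dr[1],-dr[0]]); n*=-np.sign(n[1]);s=(p[:,:2]-ce)@dr;o=(p[:,:2]-ce)@n
    print(c,"rail",len(p),np.round(ce,4),"dir",np.round(dr,3),"out",np.round(n,3),"s",np.round(np.percentile(s,[.5,99.5]),3),"o",np.round(np.percentile(o,[2,98]),4),"mid",np.round(ce+dr*np.mean(np.percentile(s,[.5,99.5])),4))
    # pegs: points out from front face
    mid=ce+dr*np.mean(np.percentile(s,[.5,99.5]))
    S=(w[...,:2]-mid)@dr; O=(w[...,:2]-mid)@n-.011
    for a,b in((.005,.02),(.02,.04),(.04,.06),(.06,.072),(.073,.095)):
        m=(abs(S)<.05)&(O>a)&(O<b)&(z>.19)&(z<.25)
        if m.sum(): print("  peg",a,m.sum(),"S",np.round(np.nanpercentile(S[m],[5,50,95]),4),"O",np.round(np.median(O[m]),3),"zmax",np.round(np.percentile(z[m],[50,97]),3))
    u,v=(147,168) if c=="scene" else (370,220)
    cv2.imwrite(f"pics/crop_{c}.png",cv2.resize(im[v-70:v+90,u-75:u+75,::-1],None,fx=3.5,fy=3.5))
print(R.from_rotvec(get_obs()["ee_rot"]).as_matrix().round(3))
E
```

```text
scene A 340 z [0.021 0.119]
scene B 567 z [0.057 0.162]
  line [ 0.507 -0.211] [0.3   0.954] 72.56583288251609 [-0.049  0.047] thick [-0.0034  0.007 ] 567 mid [ 0.5063 -0.2118]
  line [ 0.506 -0.209] [-0.288 -0.958] -106.74360659716235 [-0.045  0.051] thick [-0.0064  0.0044] 166 mid [ 0.5049 -0.2116]
scene C 158 z [0.027 0.119]
scene rail 1615 [0.6089 0.2335] dir [ 0.889 -0.458] out [-0.458 -0.889] s [-0.223  0.172] o [-0.0099  0.0112] mid [0.5862 0.2452]
  peg 0.005 34 S [-0.0044  0.0014  0.0046] O 0.015 zmax [0.221 0.225]
  peg 0.02 64 S [-0.0069  0.0013  0.0048] O 0.03 zmax [0.223 0.227]
  peg 0.04 60 S [-0.0061  0.0013  0.0052] O 0.05 zmax [0.225 0.229]
  peg 0.06 37 S [-0.0054  0.0015  0.0053] O 0.066 zmax [0.227 0.231]
  peg 0.073 67 S [-0.0059  0.0023  0.0082] O 0.081 zmax [0.23  0.235]
top A 274 z [0.026 0.12 ]
top B 481 z [0.05  0.162]
  line [ 0.5   -0.205] [0.306 0.952] 72.20762725940683 [-0.053  0.043] thick [-0.0074  0.0041] 481 mid [ 0.4984 -0.2103]
  line [ 0.5   -0.211] [0.299 0.954] 72.59491342245123 [-0.048  0.047] thick [-0.006   0.0054] 275 mid [ 0.4998 -0.2113]
top C 473 z [0.021 0.119]
top rail 2357 [0.578  0.2463] dir [-0.89   0.456] out [-0.456 -0.89 ] s [-0.2    0.194] o [-0.0115  0.01  ] mid [0.5807 0.2448]
  peg 0.005 50 S [-0.0067 -0.0009  0.0058] O 0.012 zmax [0.223 0.226]
  peg 0.02 69 S [-0.0071 -0.      0.0062] O 0.03 zmax [0.224 0.227]
  peg 0.04 67 S [-0.0061 -0.      0.0061] O 0.05 zmax [0.227 0.23 ]
  peg 0.06 41 S [-0.0061  0.0008  0.007 ] O 0.066 zmax [0.229 0.232]
  peg 0.073 73 S [-0.0078 -0.      0.0082] O 0.081 zmax [0.232 0.235]
[[-0.957  0.289 -0.   ]
 [ 0.289  0.957  0.   ]
 [ 0.     0.    -1.   ]]
```

View pics/crop_scene.png

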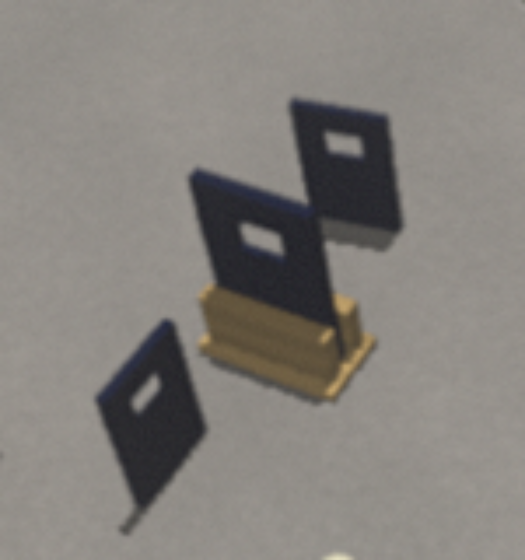

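The crop confirms that the plate in the stand is the largest. Now I lift and travel above it.

```bash
python3 -m jog '[[0,0,-50,0,0,0,1],[0,0,-50,0,0,0,1],[-31,-39,0,0,0,0,1],[-31,-39,0,0,0,0,1],[-31,-39,0,0,0,0,1],[-31,-39,0,0,0,0,1],[-31,-39,0,0,0,0,1],[-31,-39,0,0,0,0,1],[-31,-39,0,0,0,0,1],[-31,-39,0,0,0,0,1],[-31,-39,0,0,0,0,1],[-31,-39,0,0,0,0,1]]'
python3 -m jog '[[-31,-39,0,0,0,0,1],[-31,-39,0,0,0,0,1],[-31,-39,0,0,0,0,1],[-31,-39,0,0,0,0,1],[-31,-39,0,0,0,0,1],[-31,-39,0,0,0,0,1],[-31,-39,0,0,0,0,1],[0,0,0,0,0,8,1],[0,0,0,0,0,8,1],[0,0,0,0,0,8,1],[0,0,0,0,0,8,1],[0,0,0,0,0,8,1]]'
python3 -m jog '[[0,0,0,0,0,8,1],[0,0,0,0,0,8,1],[0,0,0,0,0,8,1],[0,0,0,0,0,8,1],[0,0,0,0,0,8,1],[0,0,0,0,0,8,1],[0,0,0,0,0,2,1],[0,0,0,0,0,0,1]]'
cat > goal.py <<'E'
from h import *
import sys
# goal.py x y z yaw_of_tool_y(deg)
def goal(x,y,z,yaw):
    o=get_obs(); M=R.from_rotvec(o["ee_rot"]); yt=np.array([np.cos(np.radians(yaw)),np.sin(np.radians(yaw)),0]); zt=np.array([0,0,-1.]); xt=np.cross(yt,zt)
    G=R.from_matrix(np.c_[xt,yt,zt])
    print("t",o["time_s"],"pos",np.round(o["ee_pos"],4),"shift mm",np.round(M.inv().apply(np.array([x,y,z])-o["ee_pos"])*1000,1),"turn deg",np.round((M.inv()*G).as_rotvec(degrees=True),1),"F",np.round(o["contact_force"],1),"w",round(o["gripper_width"],4),"q",np.round(o["joints"],2))
goal(*map(float,sys.argv[1:]))
E
python3 goal.py .502 -.211 .141 -17.2
```

```text
time_s: 2.3
ee_pos: [0.3649, 0.1335, 0.3396]
ee_rot: [0.458, 3.107, 0.002]
contact_force: [1.4, 0.5, -0.5]
gripper_width: 0.0858
grip_force: 0.0
time_s: 3.5
ee_pos: [0.4935, -0.1886, 0.3394]
ee_rot: [1.502, 2.759, 0.0]
contact_force: [-0.3, 0.1, -0.2]
gripper_width: 0.0855
grip_force: 0.0
time_s: 4.3
ee_pos: [0.4936, -0.1884, 0.3392]
ee_rot: [2.52, 1.876, -0.0]
contact_force: [-0.1, -1.1, 0.6]
gripper_width: 0.0856
grip_force: 0.0
t 4.3 pos [ 0.4936 -0.1884  0.3392] shift mm [-19.2  14.5 198.2] turn deg [-0.   0.   0.5] F [-0.1 -1.1  0.6] w 0.0856 q [-0.61  0.34  1.2   1.71 -0.33  1.32  0.36]
```

```bash
python3 -m jog '[[-9,7,30,0,0,0,1],[-10,7,40,0,0,0,1],[0,0,40,0,0,0,1],[0,0,29,0,0,0,1],[0,0,0,0,0,0,1]]'
python3 goal.py .502 -.211 .141 -17.2
python3 - <<'E'
from m import *
for c in("scene","top"):
    im,d,w=cloud(c); z=w[...,2]
    navy=(im[...,0]<60)&(im[...,2].astype(int)>im[...,0]+5)
    p=w[(np.hypot(w[...,0]-.502,w[...,1]+.211)<.075)&(z>.148)&(z<.17)&navy]
    ce,dr=line(p); n=np.array([-dr[1],dr[0]]);o=(p[:,:2]-ce)@n; s=(p[:,:2]-ce)@dr
    print(c,len(p),np.round(ce+n*np.mean(np.percentile(o,[2,98]))+dr*np.mean(np.percentile(s,[1,99])),4),dr.round(3),np.percentile(s,[1,99]).round(3),np.percentile(o,[2,98]).round(4))
    if c=="scene": u,v=147,165
    else: u,v=370,220
    cv2.imwrite(f"pics/g_{c}.png",cv2.resize(im[v-75:v+75,u-75:u+75,::-1],None,fx=3.5,fy=3.5))
E
python3 -c "
import cv2,numpy as np
a=[cv2.imread('pics/g_%s.png'%c) for c in('scene','top')]
cv2.imwrite('pics/g.png',cv2.resize(np.hstack(a),(800,400)))"
```

```text
time_s: 4.8
ee_pos: [0.4995, -0.2095, 0.1972]
ee_rot: [-2.515, -1.874, 0.005]
contact_force: [0.1, -0.3, 1.1]
gripper_width: 0.0854
grip_force: 0.0
t 4.8 pos [ 0.4995 -0.2095  0.1972] shift mm [-0.7  3.2 56.2] turn deg [-0.3 -0.   0.6] F [ 0.1 -0.3  1.1] w 0.0854 q [-0.43  0.51  1.05  1.88 -0.5   1.06  0.54]
scene 162 [ 0.5077 -0.201 ] [-0.273 -0.962] [-0.034  0.04 ] [-0.0066  0.0039]
top 189 [ 0.5035 -0.1985] [0.306 0.952] [-0.035  0.033] [-0.0056  0.005 ]
```

View pics/g.png

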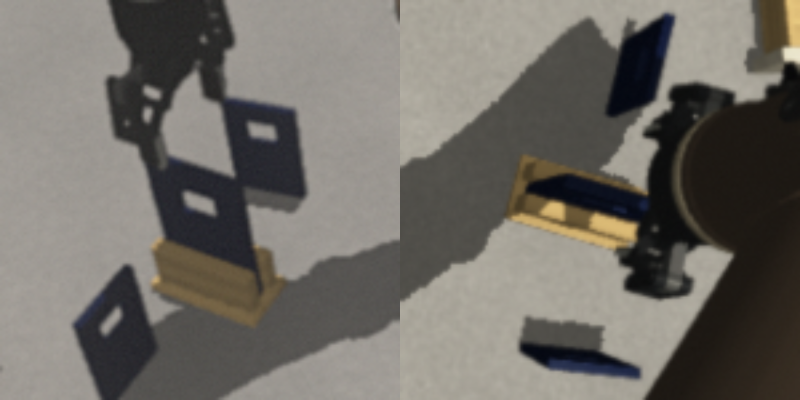

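The fingers straddle the plate's top edge, and the plate runs square to the jaws. Next I shift 3 mm, descend and close.

```bash
python3 -m jog '[[-1,3,25,0,0,0.6,1],[0,0,21,0,0,0,0.7],[0,0,10,0,0,0,0.5],[0,0,0,0,0,0,0.3],[0,0,0,0,0,0,0],[0,0,0,0,0,0,0],[0,0,0,0,0,0,0],[0,0,0,0,0,0,0],[0,0,0,0,0,0,0]]'
python3 goal.py .502 -.211 .141 -17.2
```

```text
time_s: 5.8
ee_pos: [0.504, -0.2128, 0.1458]
ee_rot: [-2.531, -1.86, -0.001]
contact_force: [-4.3, 1.8, 9.8]
gripper_width: 0.0106
grip_force: 58.5
t 5.8 pos [ 0.504  -0.2128  0.1458] shift mm [ 1.1 -2.5  4.8] turn deg [ 0.  -0.  -0.2] F [-4.3  1.8  9.8] w 0.0106 q [-0.37  0.57  0.99  1.93 -0.58  0.96  0.6 ]
```

Gripped at about 12 mm. I lift straight out, then turn and carry.

```bash
python3 -m jog '[[0,0,-10,0,0,0,0],[0,0,-25,0,0,0,0],[0,0,-30,0,0,0,0],[0,0,-40,0,0,0,0],[0,0,-40,0,0,0,0],[0,0,-15,0,0,0,0],[0,0,0,0,0,0,0]]'
python3 goal.py .50 -.03 .30 -17.2
```

```text
time_s: 6.5
ee_pos: [0.5051, -0.2136, 0.3073]
ee_rot: [2.528, 1.858, 0.005]
contact_force: [0.3, -1.5, -2.3]
gripper_width: 0.0107
grip_force: 59.2
t 6.5 pos [ 0.5051 -0.2136  0.3073] shift mm [173.7 -59.7   7.1] turn deg [ 0.3 -0.  -0.2] F [ 0.3 -1.5 -2.3] w 0.0107 q [-0.51  0.41  1.16  1.72 -0.39  1.27  0.44]
```

```bash
python3 -m jog '[[25,-8,0,0,0,0,0],[40,-14,0,0,0,0,0],[40,-14,0,0,0,0,0],[40,-14,0,0,0,0,0],[28,-9,0,0,0,0,0],[0,0,0,0,0,-8,0],[0,0,0,0,0,-8,0],[0,0,0,0,0,-8,0],[0,0,0,0,0,-8,0],[0,0,0,0,0,-8,0],[0,0,0,0,0,-8,0],[0,0,0,0,0,-8,0]]'
python3 -m jog '[[0,0,0,0,0,-8,0],[0,0,0,0,0,-8,0],[0,0,0,0,0,-8,0],[0,0,0,0,0,0,0]]'
python3 goal.py .522 .124 .30 62.8
```

```text
time_s: 7.7
ee_pos: [0.4987, -0.0297, 0.3034]
ee_rot: [-1.353, -2.834, 0.001]
contact_force: [0.7, -0.2, -2.1]
gripper_width: 0.0109
grip_force: 59.3
time_s: 8.1
ee_pos: [0.4988, -0.0299, 0.3035]
ee_rot: [-0.74, -3.052, 0.0]
contact_force: [0.0, -0.1, -1.8]
gripper_width: 0.0105
grip_force: 59.2
t 8.1 pos [ 0.4988 -0.0299  0.3035] shift mm [ 49.9 147.4   3.5] turn deg [-0.  -0.1 -0.1] F [ 0.  -0.1 -1.8] w 0.0105 q [-0.76  0.21  0.87  1.82 -0.17  1.19  1.26]
```

```bash
python3 -m jog '[[17,25,12,0,0,0,0],[17,38,12,0,0,0,0],[16,38,12,0,0,0,0],[0,25,11,0,0,0,0],[0,12,0,0,0,0,0],[0,0,0,0,0,0,0]]'
python3 goal.py .522 .124 .256 62.8
python3 - <<'E'
from m import *
n=np.array([-.457,-.889]);n/=np.linalg.norm(n); dr=np.array([.889,-.457]); mid=np.array([.579,.2349])
P=[]
for c in("scene","top"):
    im,d,w=cloud(c); z=w[...,2]; S=(w[...,:2]-mid)@dr; O=(w[...,:2]-mid)@n
    navy=(im[...,0]<60)&(im[...,2].astype(int)>im[...,0]+5)
    m=navy&(O>.09)&(O<.16)&(abs(S)<.09)&(z>.1)&(z<.29)
    print(c,m.sum(),"plate S",np.percentile(S[m],[1,50,99]).round(4),"O",np.percentile(O[m],[1,50,99]).round(4),"z",np.percentile(z[m],[1,99]).round(4))
    b=(O>.074)&(O<.096)&(abs(S)<.02)&(z>.2)&(z<.24)
    if b.sum(): print("  ball",b.sum(),np.percentile(S[b],[2,50,98]).round(4),np.percentile(O[b],[98]).round(4),"z",np.percentile(z[b],[2,98]).round(4))
    u,v=(300,150) if c=="scene" else (205,200)
    P.append(cv2.resize(im[v-60:v+60,u-60:u+60,::-1],(400,400)))
cv2.imwrite("pics/pre.png",np.hstack(P))
E
```

```text
time_s: 8.7
ee_pos: [0.5187, 0.1166, 0.2568]
ee_rot: [-0.744, -3.052, 0.002]
contact_force: [-1.2, -0.7, -2.3]
gripper_width: 0.0105
grip_force: 59.2
t 8.7 pos [0.5187 0.1166 0.2568] shift mm [0.5 8.1 0.8] turn deg [-0.1  0.  -0.2] F [-1.2 -0.7 -2.3] w 0.0105 q [-0.93  0.32  0.79  1.82 -0.25  1.11  1.05]
scene 450 plate S [-0.0398  0.0254  0.0547] O [0.1267 0.129  0.1369] z [0.1324 0.2724]
  ball 58 [-0.0051  0.0045  0.0084] [0.0892] z [0.2195 0.2352]
top 92 plate S [0.0253 0.0446 0.0511] O [0.1303 0.1406 0.1415] z [0.1276 0.2728]
```

View pics/pre.png

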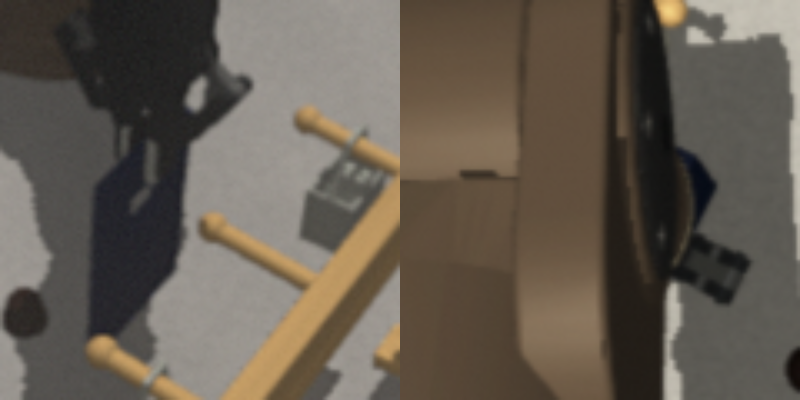

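The plate is square in front of the middle peg's ball (left crop, ball at (213,225)), with its slot at ball height to within about 2 mm. I thread it in.

```bash
python3 -m jog '[[-1,10,1,0,0,0,0],[0,12,0,0,0,0,0],[0,12,0,0,0,0,0],[0,12,0,0,0,0,0],[0,12,0,0,0,0,0],[0,12,0,0,0,0,0],[0,0,0,0,0,0,0]]'
python3 goal.py .5616 .2011 .24 62.8
```

```text
time_s: 9.5
ee_pos: [0.5521, 0.1797, 0.256]
ee_rot: [0.74, 3.053, 0.0]
contact_force: [0.7, 0.2, -1.0]
gripper_width: 0.0109
grip_force: 59.2
t 9.5 pos [0.5521 0.1797 0.256 ] shift mm [ 1.4 23.4 16. ] turn deg [ 0.  0. -0.] F [ 0.7  0.2 -1. ] w 0.0109 q [-0.94  0.41  0.76  1.7  -0.31  1.15  1.  ]
```

No contact, and the plate is past the ball. I go in the rest of the way and lower gently.

```bash
python3 -m jog '[[0,12,2,0,0,0,0],[0,11,2,0,0,0,0],[0,0,4,0,0,0,0],[0,0,3,0,0,0,0],[0,0,2,0,0,0,0],[0,0,0,0,0,0,0]]'
python3 goal.py .5616 .2011 .24 62.8
python3 - <<'E'
from m import *
n=np.array([-.457,-.889]); dr=np.array([.889,-.457]); mid=np.array([.579,.2349])
im,d,w=cloud("scene"); z=w[...,2]; S=(w[...,:2]-mid)@dr; O=(w[...,:2]-mid)@n
navy=(im[...,0]<60)&(im[...,2].astype(int)>im[...,0]+5)
m=navy&(O>.01)&(O<.09)&(abs(S)<.09)&(z>.08)&(z<.29)
print("plate S",np.percentile(S[m],[1,50,99]).round(4),"O",np.percentile(O[m],[1,50,99]).round(4),"z",np.percentile(z[m],[1,99]).round(4))
cv2.imwrite("pics/hang.png",cv2.resize(im[80:220,230:370,::-1],(560,560)))
E
```

```text
time_s: 10.1
ee_pos: [0.5619, 0.1972, 0.243]
ee_rot: [-0.744, -3.052, 0.001]
contact_force: [0.3, -0.5, -0.4]
gripper_width: 0.0107
grip_force: 59.2
t 10.1 pos [0.5619 0.1972 0.243 ] shift mm [2.  3.3 3. ] turn deg [-0.  -0.  -0.2] F [ 0.3 -0.5 -0.4] w 0.0107 q [-0.94  0.45  0.75  1.68 -0.33  1.14  0.99]
plate S [-0.0348  0.0304  0.0555] O [0.0355 0.0379 0.0457] z [0.1471 0.259 ]
```

View pics/hang.png

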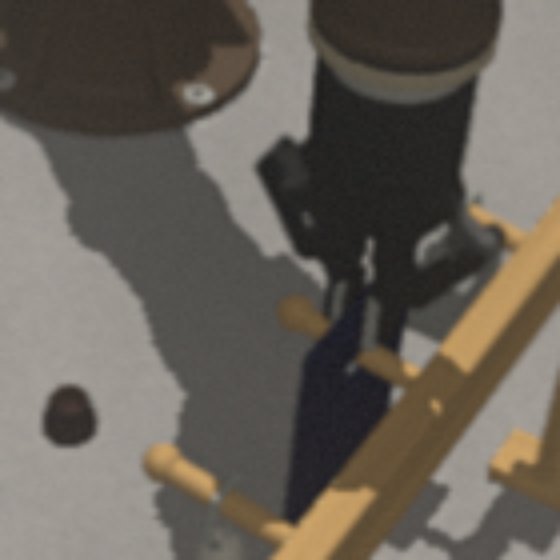

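The peg passes through the slot, with the ball outside at (297,315) and the peg emerging on the beam side at (390,365). I lower it to contact.

```bash
python3 -m jog '[[0,2,1,0,0,0,0],[0,0,1,0,0,0,0],[0,0,1,0,0,0,0],[0,0,0,0,0,0,0]]'
```

```text
time_s: 10.55
ee_pos: [0.5633, 0.1997, 0.2407]
ee_rot: [0.743, 3.052, 0.001]
contact_force: [-0.4, 1.5, 2.7]
gripper_width: 0.0108
grip_force: 60.0
```

Contact shows as +2.7 N. I open a little at a time, then check.

```bash
python3 -m jog '[[0,0,0,0,0,0,0.15],[0,0,0,0,0,0,0.2],[0,0,0,0,0,0,0.25],[0,0,0,0,0,0,0.27],[0,0,0,0,0,0,0.27]]'
python3 -m jog '[[0,0,-5,0,0,0,0.27],[0,0,-10,0,0,0,0.27],[0,0,-20,0,0,0,0.27],[0,0,-30,0,0,0,0.27],[0,0,-40,0,0,0,0.27],[0,0,-40,0,0,0,0.27],[0,0,0,0,0,0,0.27],[0,0,0,0,0,0,0.27],[0,0,0,0,0,0,0.27],[0,0,0,0,0,0,0.27]]'
cat > chk.py <<'E'
from m import *
n=np.array([-.457,-.889]); dr=np.array([.889,-.457]); mid=np.array([.579,.2349])
im,d,w=cloud("scene"); z=w[...,2]; S=(w[...,:2]-mid)@dr; O=(w[...,:2]-mid)@n
navy=(im[...,0]<60)&(im[...,2].astype(int)>im[...,0]+5)
m=navy&(O>.0)&(O<.09)&(abs(S)<.09)&(z>.08)&(z<.27)
print("plate S",np.percentile(S[m],[1,50,99]).round(4),"O",np.percentile(O[m],[1,50,99]).round(4),"z",np.percentile(z[m],[1,99]).round(4))
A=np.c_[w[m],np.ones(m.sum())]; c=w[m].mean(0); v=np.linalg.svd(w[m]-c,full_matrices=False)[2][2]; print("normal",v.round(3))
cv2.imwrite("pics/rel.png",cv2.resize(im[80:220,230:370,::-1],(560,560)))
E
python3 chk.py
```

```text
time_s: 11.05
ee_pos: [0.5631, 0.1996, 0.2403]
ee_rot: [-0.744, -3.052, 0.0]
contact_force: [-0.3, -0.1, 0.3]
gripper_width: 0.0231
grip_force: 0.0
time_s: 12.05
ee_pos: [0.5625, 0.1996, 0.3843]
ee_rot: [-0.743, -3.051, 0.002]
contact_force: [-0.2, -0.0, -0.9]
gripper_width: 0.0231
grip_force: 0.0
plate S [-0.0387 -0.0032  0.0572] O [0.03   0.0356 0.0439] z [0.1468 0.2588]
normal [ 0.472  0.88  -0.058]
```

View pics/rel.png

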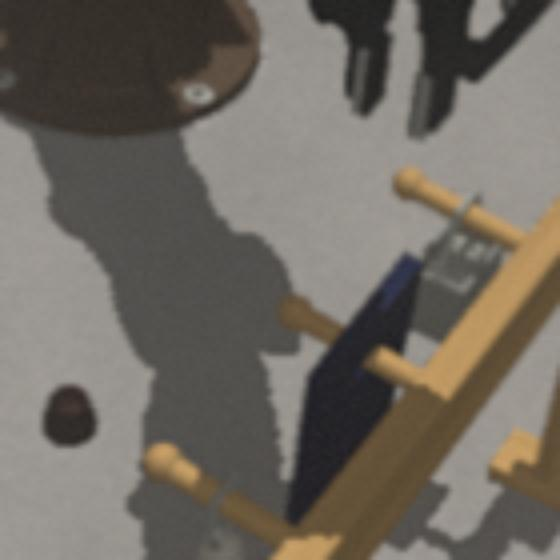

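The spacer hangs on the free peg and the gripper is clear above. I let it settle, recheck and hand in.

```bash
for i in 1; do python3 -m jog '[[0,0,0,0,0,0,0.27],[0,0,0,0,0,0,0.27],[0,0,0,0,0,0,0.27],[0,0,0,0,0,0,0.27],[0,0,0,0,0,0,0.27],[0,0,0,0,0,0,0.27],[0,0,0,0,0,0,0.27],[0,0,0,0,0,0,0.27],[0,0,0,0,0,0,0.27],[0,0,0,0,0,0,0.27]]' >/dev/null; done; python3 chk.py; python3 -m jog '[[0,0,0,0,0,0,0.27],[0,0,0,0,0,0,0.27],[0,0,0,0,0,0,0.27],[0,0,0,0,0,0,0.27],[0,0,0,0,0,0,0.27],[0,0,0,0,0,0,0.27],[0,0,0,0,0,0,0.27],[0,0,0,0,0,0,0.27]]' >/dev/null; python3 chk.py
```

```text
plate S [-0.038  -0.0046  0.0563] O [0.0299 0.0353 0.046 ] z [0.1358 0.2596]
normal [ 0.467  0.88  -0.085]
plate S [-0.0383 -0.0075  0.0565] O [0.0296 0.0354 0.0449] z [0.139  0.2588]
normal [ 0.471  0.879 -0.081]
```

It is steady, so I hand in.

```bash
python3 -c "
from station import workorder
print(workorder.job_done())"
```

```text
the job is handed in; nothing more can be done
None
```

The navy spacer hangs at rest by its slot on the free middle peg, about 38 mm out from the beam behind the ball end and within about 0.1 rad of upright; the gripper is clear, I saw no contact with the other objects (though I didn't re-measure where they stand), and the job was handed in at about 14 s, with no verdict shown.

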